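# Slide the tall bottle aside and draw open the paint drawer

### The job

The tall bottle is standing in the way of the sketch box's drawer, which is ajar. With the fingertips, push the bottle low on its body so that it slides upright along the table to the left or right until it stands fully clear of the drawer's path; only then draw the drawer wide open with a fingertip, so that the paint tubes can be reached. Do not grip or lift the bottle or the drawer, do not let the bottle tip or the drawer run into it, and leave everything else where it stands.

Things in the scene. Friction and masses are not known exactly. Their poses are not given: they have to be found in the camera images.
- bottle_foot (a point): A tall narrow capped glass bottle, amber with a paper label, standing loose on the table in front of the drawer: 55 mm across (radius 27.5 mm), straight-sided up to 135 mm, 210 mm tall in all, about 0.4 kg. The point is the centre of its underside, its z axis runs up the bottle. Pushed within about 25 mm of the table it slides; pushed higher than about 40 mm it may tip.
- box_front (a point): The wooden sketch box, heavy and immovable: 300 mm deep, 280 mm wide, 85 mm high. The point is the middle of the foot of its front face (on the table); x points into the box, away from the drawer's opening direction, y to the left along the front face, z up.
- drawer_lip (a point): The drawer of the sketch box: middle of the top edge of the inner side of its front, 68 mm above the table; axes as box_front. The front is a board 248 mm wide (124 mm to either side), 12 mm thick (on the -x side of this point), 12 to 68 mm above the table. Drawer floor 18 mm above the table. The space between board and box is empty, open above, as deep as the drawer is open less 12 mm.
- drawer (a joint): How far the drawer stands open, in m: 0 is shut (front flush with the box's front face), 0.20 is the stop; it starts 0.065 to 0.085 open. It slides with about 2.5 N of friction and stays where it is left.
- mug_foot (a point): Bystander: white mug, 80 mm across, 85 mm high, with a handle that stands out a further 37 mm. Centre of its underside.
- jar_foot (a point): Bystander: squat clear jar, 72 mm across, 75 mm high. Centre of its underside.
- pot_foot (a point): Bystander: terracotta pot of brushes, 82 mm across, about 260 mm high with the brushes. Centre of its underside.
- figure_foot (a point): Bystander: jointed wooden artist's figure, 292 mm high, on a round base 90 mm across. Centre of its underside.
- tape_roll: Bystander: roll of masking tape lying flat, 90 mm across, 25 mm high. Centre of its underside.
- eraser: Bystander: small white eraser, 42 x 22 x 12 mm. Centre of its underside.
Things that resemble listed ones, but are neither listed nor needed, are in the scene too. Several things look just like the part that bears bottle_foot: the one meant starts farthest to the robot's left.

How it is judged:
By the outcome, as a careful person would: the job done as asked, in the order asked, and still so for the second after the job is handed in, with the robot touching nothing.
It also fails if it takes over 61 s, if anything falls off the work surface, if the arm or the gripper's body presses on something with over 40 N, if the wrist force passes 120 N, or if a joint passes its speed limit or range.

### The arm

A 6-joint arm with a two-finger parallel gripper is mounted at the origin on the work surface. World frame = base frame: x ahead of the robot, y to its left, z up, the work surface at z = 0. Lengths are in m, angles in rad, forces in N, time in s.
With the tool pointing down it reaches from about 0.325 to 0.775 m from the base axis. Payload 5.5 kg.
Tool frame: the origin (TCP) lies on the centre line of the jaws, within the pads' length; the fingertips stand 11 mm ahead of it and the grasp point (between the pads) lies 8 mm behind it (tip_extent is the distance from the TCP to the fingertips, in m); z points along the fingers, y is the direction in which the jaws open and shut (so a half turn about z gives the same grasp; the last joint's range is limited). The gripper opens to 88 mm and grips with 3 to 60 N. Pads are 20 mm wide; open, the fingers measure 115 mm over their backs; the gripper's body (75 mm by 178 mm) begins 61 mm behind the grasp point.
Start: joints at [1.233, 0.091, 1.231, -0, 1.82, -0.057], TCP at [0.166, 0.577, 0.234] pointing down, gripper open.
Joint ranges: [-2.87, 2.87], [-0.86, 2.18], [0.17, 2.46], [-1.51, 4.65], [0.06, 2.69], [-2.65, 2.65]. Speed limits (rad/s): [2.57, 2.57, 3.01, 3.14, 3.14, 3.14].

### API

Orientations are given as a unit quaternion [w, x, y, z].
In Python, from bench import move_ptp, movel, move_j, command_gripper, wait, solve_ik, state, grab_frame, camera_params, MotionError, job_done, tip_extent gives the robot as it stands. Calls block until the motion is done:
- move_ptp(position, orientation): joint-space move of the TCP to a pose.
- movel(position, feed=0.15, ori=None): straight line of the TCP; ori=None keeps the orientation; feed is the mean speed in m/s.
- move_j(angles): joint-space move.
- command_gripper(opening, strength=None): finger opening in m; strength is the grip in N (None keeps the last); returns when the fingers have stopped.
- wait(seconds).
- solve_ik(position, orientation): joint angles nearest the present ones, or None.
- state(): the state.
- grab_frame(name): name is "scene" or "top"; returns the picture (400x640x3 uint8, red, green, blue); there is no depth.
- camera_params(name): a dict with "fovy" (degrees; the focal length in pixels is half the picture's height over the tangent of half this angle, whatever the lens; pixels are square), "cx", "cy" (the principal point, pixels), "xyz" and "orientation" of the camera in the world. Camera axes: x right, y up, looking along -z (the intrinsics and any distortion apply to the point x, -y, -z); pixel columns grow to the right and rows downward; lengths in m; the calibration is good to about 2 mm. A picture is of the moment at which its call begins. camera_params takes no time and is no camera call.
A pose or a line that the arm cannot do raises MotionError and nothing moves.
- job_done(): hands the job in, once; it reports no verdict.
The state is a dict: "time_s": time; "qpos": joint angles; "joint_vel": joint speeds; "effort": joint torques, N m; "tool_pos": TCP position; "ee_rot": TCP orientation; "force": force on the tool from outside, world axes, zero at the start; "torque": the same for the moment, N m; "width": finger opening in m.
Only numpy, scipy, OpenCV 4.12 (cv2) and the standard library are available. Lean on these libraries where they do the work, as an engineer would, in place of code of your own. Each camera call takes 0.05 s, during which the arm holds its last target. There are 200 camera calls.

## Working session

There is one attempt and no reset: what is moved stays moved. The work goes in short steps, each a Python script; the robot and the scene stay as the last script left them, time stands still between calls to the robot, and variables do not carry over. Pictures are saved under pics/ and viewed, about 8 in all and at most 12, crops included, and the job is handed in when it is done.

```bash
mkdir -p pics; ls
python3 - <<'E'
from bench import *
import cv2
for n in("scene","top"):
    cv2.imwrite(f"pics/{n}0.png",cv2.cvtColor(grab_frame(n),cv2.COLOR_RGB2BGR)); print(n,camera_params(n))
s=state();print(s["ee_rot"],s["time_s"],tip_extent)
E
```

```text
pics
scene {'fovy': 57.08994256600637, 'cx': 318.42128993409585, 'cy': 200.77215124414673, 'xyz': array([ 0.93420435, -0.55595123,  0.60070023]), 'orientation': array([0.85132555, 0.42762029, 0.14055393, 0.26950008])}
top {'fovy': 50.341276063352126, 'cx': 315.14327482548504, 'cy': 204.7528792376547, 'xyz': array([0.43214634, 0.03129999, 1.12089632]), 'orientation': array([ 0.70634051,  0.02897973, -0.0366299 , -0.70632961])}
[-1.73815070e-04  1.39939655e-01  9.90159643e-01 -8.63237142e-04] 0.1 0.011
```

View pics/scene0.png

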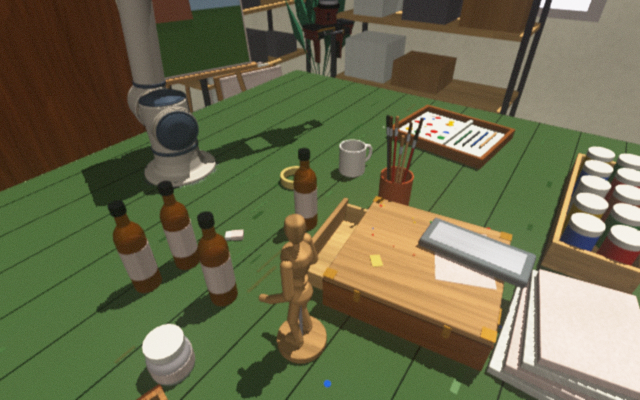

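View pics/top0.png

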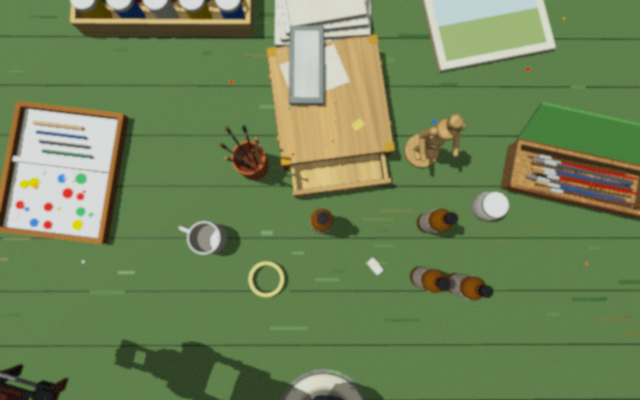

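The scene view shows the target bottle (305,205) in front of the ajar drawer. The top view shows it at about (320,219), with the drawer front at (294,195)–(391,186). The mug is at (205,238), the tape at (267,280), the pot at (250,160) and the eraser at (375,267). The left side is the shorter way out. I'll zoom in to measure.

```bash
cat > h.py <<'E'
import numpy as np, cv2
from bench import *
from scipy.spatial.transform import Rotation as R
def cam(n):
    p=camera_params(n); q=p["orientation"]; return p,R.from_quat([q[1],q[2],q[3],q[0]]).as_matrix(),200/np.tan(np.radians(p["fovy"]/2))
def pix(n,u,v,z):
    p,M,f=cam(n); d=M@np.array([(u-p["cx"])/f,-(v-p["cy"])/f,-1]); return p["xyz"]+d*(z-p["xyz"][2])/d[2]
def proj(n,X):
    p,M,f=cam(n); c=M.T@(np.asarray(X)-p["xyz"]); return np.array([p["cx"]-f*c[0]/c[2],p["cy"]+f*c[1]/c[2]])
def crop(n,box,s,name):
    a=cv2.cvtColor(grab_frame(n),cv2.COLOR_RGB2BGR); x0,y0,x1,y1=box
    cv2.imwrite(f"pics/{name}.png",cv2.resize(a[y0:y1,x0:x1],None,fx=s,fy=s,interpolation=cv2.INTER_CUBIC))
E
python3 - <<'E'
from h import *
crop("top",(230,140,410,260),4,"t1"); crop("scene",(260,130,400,330),3,"s1")
E
```

```text
(no output)
```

View pics/t1.png

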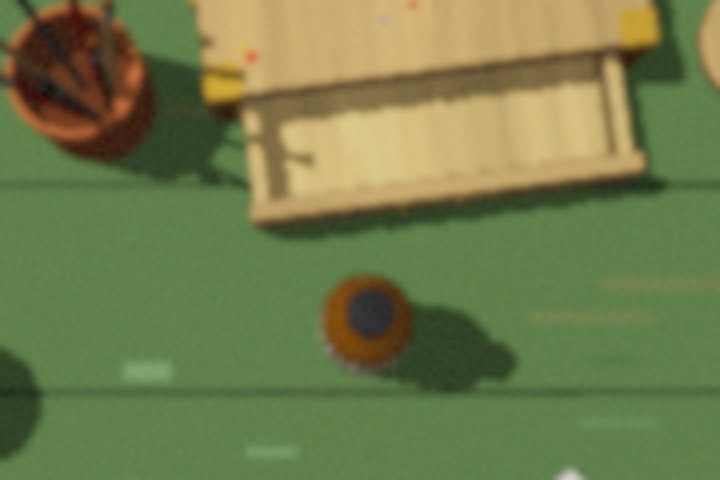

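View pics/s1.png

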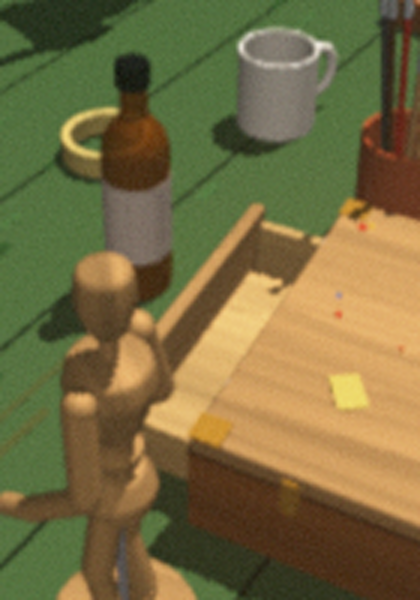

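In the crop, the drawer board's inner top edge runs (250,208)–(643,155) and its outer edge (252,224)–(645,172). The bottle's cap centre is at (371,313). In the scene crop, the foot of the bottle is near (148,300).

Run:
```python
from h import *
np.set_printoptions(precision=4,suppress=True)
c=lambda x,y,z:pix("top",230+x/4-.375,140+y/4-.375,z)
L,Rr=c(250,208,.068),c(643,155,.068);Lo,Ro=c(252,224,.068),c(645,172,.068)
print("board",L,Rr,np.linalg.norm(L-Rr),Lo,Ro,np.linalg.norm(L-Lo))
BL,BR=c(245,97,.085),c(620,48,.085); print("box edge",BL,BR)
y=(Lo-Ro)/np.linalg.norm(Lo-Ro);print("yaw",np.degrees(np.arctan2(-y[0],y[1])))
x=np.array([y[1],-y[0],0]);m=(L+Rr)/2
print("open",(BL-Lo)@x,(BR-Ro)@x)
cap=c(371,313,.21); print("cap",cap,"rel lip",(cap-m)@x,(cap-m)@y)
b=c(367,321,.135);print("shoulder",b); 
for X in(cap,b): print("foot in scene",proj("scene",[X[0],X[1],0])," cap",proj("scene",[X[0],X[1],.21]))
for n,u,v,z in(("mug",205,237,.085),("tape",267,280,.025),("pot",250,158,.1),("eraser",375,267,.012)): X=pix("top",u,v,z);print(n,X,"rel",(X-m)@x,(X-m)@y)
```

```text
board [0.563  0.0772 0.068 ] [ 0.5966 -0.1686  0.068 ] 0.24803443269255337 [0.5529 0.0759 0.068 ] [ 0.5859 -0.1696  0.068 ] 0.010106686235117516
box edge [0.6298 0.0798 0.085 ] [ 0.6609 -0.1522  0.085 ]
yaw 7.63523334290985
open 0.07665492039532078 0.07667705504206768
cap [0.4887 0.0059 0.21  ] rel lip -0.08342247805209747 0.06325176896886968
shoulder [0.4887 0.0062 0.135 ]
foot in scene [305.6061 223.3215]  cap [302.7823 150.0128]
foot in scene [305.6662 223.273 ]  cap [302.8522 149.9706]
mug [0.45   0.2867 0.085 ] rel -0.08442515094109032 0.34672486948922565
tape [0.342  0.1419 0.025 ] rel -0.2107127586427195 0.21746497181313063
pot [0.6412 0.1785 0.1   ] rel 0.09066306575756392 0.21401574198350762
eraser [ 0.3738 -0.1354  0.012 ] rel -0.2160765767869479 -0.06159080986785649
```

```bash
cat >> h.py <<'E'
yaw=np.radians(7.63); xb=np.array([np.cos(yaw),np.sin(yaw),0]); yb=np.array([-np.sin(yaw),np.cos(yaw),0]); Z=np.array([0,0,1.])
lip=np.array([.5798,-.0457,0])
def quat(th,s):
    z=np.sin(th)*xb-np.cos(th)*Z; y=s*yb; q=R.from_matrix(np.c_[np.cross(y,z),y,z]).as_quat(); return np.r_[q[3],q[:3]],z
def tcp(x,y,z,zt): return lip+x*xb+y*yb+z*Z-.011*zt   # tip centre given in drawer frame
E
python3 - <<'E'
from h import *
for d in(40,45,50):
  for s in(1,-1):
    q,zt=quat(np.radians(d),s)
    for P in((-.085,-.02,.34),(-.085,-.02,.012),(-.085,.15,.012)):
      a=solve_ik(tcp(*P,zt),q); print(d,s,P,None if a is None else np.round(a,2))
for s in(1,-1):
  q,zt=quat(0,s)
  for P in((.03,0,.2),(.03,0,.04),(-.115,0,.04)):
      a=solve_ik(tcp(*P,zt),q); print("dr",s,P,None if a is None else np.round(a,2))
E
```

```text
40 1 (-0.085, -0.02, 0.34) [-0.48 -0.72  1.82  0.38  1.46 -2.11]
40 1 (-0.085, -0.02, 0.012) [-0.48 -0.75  2.41  0.48  0.93 -2.37]
40 1 (-0.085, 0.15, 0.012) None
40 -1 (-0.085, -0.02, 0.34) [-0.48 -0.72  1.82  0.38  1.46  1.03]
40 -1 (-0.085, -0.02, 0.012) [-0.48 -0.75  2.41  0.48  0.93  0.77]
40 -1 (-0.085, 0.15, 0.012) None
45 1 (-0.085, -0.02, 0.34) [-0.53 -0.8   1.89  0.46  1.4  -2.16]
45 1 (-0.085, -0.02, 0.012) None
45 1 (-0.085, 0.15, 0.012) None
45 -1 (-0.085, -0.02, 0.34) [-0.53 -0.8   1.89  0.46  1.4   0.98]
45 -1 (-0.085, -0.02, 0.012) None
45 -1 (-0.085, 0.15, 0.012) None
50 1 (-0.085, -0.02, 0.34) None
50 1 (-0.085, -0.02, 0.012) None
50 1 (-0.085, 0.15, 0.012) None
50 -1 (-0.085, -0.02, 0.34) None
50 -1 (-0.085, -0.02, 0.012) None
50 -1 (-0.085, 0.15, 0.012) None
dr 1 (0.03, 0, 0.2) [-0.12  0.12  1.24 -0.    1.78 -1.83]
dr 1 (0.03, 0, 0.04) [-0.12  0.16  1.48 -0.    1.5  -1.83]
dr 1 (-0.115, 0, 0.04) [-0.2  -0.22  1.86 -0.    1.51 -1.91]
dr -1 (0.03, 0, 0.2) [-0.12  0.12  1.24 -0.    1.78  1.31]
dr -1 (0.03, 0, 0.04) [-0.12  0.16  1.48 -0.    1.5   1.31]
dr -1 (-0.115, 0, 0.04) [-0.2  -0.22  1.86 -0.    1.51  1.24]
```

```bash
cat >> h.py <<'E'
def squat(th,s):
    z=np.sin(th)*yb-np.cos(th)*Z; y=s*xb; q=R.from_matrix(np.c_[np.cross(y,z),y,z]).as_quat(); return np.r_[q[3],q[:3]],z
E
python3 - <<'E'
from h import *
for d in(25,30,35):
  for s in(1,-1):
    q,zt=squat(np.radians(d),s)
    for P in((-.12,-.0,.3),(-.12,-.0,.009),(-.12,.15,.009)):
      a=solve_ik(tcp(*P,zt),q); print(d,s,P,None if a is None else np.round(a,2))
E
```

```text
25 1 (-0.12, -0.0, 0.3) [-0.47 -0.1   1.34  0.42  2.12 -0.43]
25 1 (-0.12, -0.0, 0.009) [-0.47 -0.02  1.78  0.36  1.63 -0.63]
25 1 (-0.12, 0.15, 0.009) [-0.2  -0.18  1.94  0.41  1.54 -0.38]
25 -1 (-0.12, -0.0, 0.3) None
25 -1 (-0.12, -0.0, 0.009) [-0.47 -0.02  1.78  0.36  1.63  2.51]
25 -1 (-0.12, 0.15, 0.009) None
30 1 (-0.12, -0.0, 0.3) [-0.51 -0.07  1.34  0.5   2.15 -0.43]
30 1 (-0.12, -0.0, 0.009) [-0.51  0.04  1.76  0.41  1.67 -0.67]
30 1 (-0.12, 0.15, 0.009) [-0.26 -0.15  1.93  0.48  1.57 -0.44]
30 -1 (-0.12, -0.0, 0.3) None
30 -1 (-0.12, -0.0, 0.009) [-0.51  0.04  1.76  0.41  1.67  2.47]
30 -1 (-0.12, 0.15, 0.009) None
35 1 (-0.12, -0.0, 0.3) [-0.55 -0.03  1.33  0.57  2.18 -0.43]
35 1 (-0.12, -0.0, 0.009) [-0.55  0.09  1.73  0.47  1.72 -0.71]
35 1 (-0.12, 0.15, 0.009) [-0.31 -0.1   1.92  0.55  1.6  -0.5 ]
35 -1 (-0.12, -0.0, 0.3) None
35 -1 (-0.12, -0.0, 0.009) [-0.55  0.09  1.73  0.47  1.72  2.43]
35 -1 (-0.12, 0.15, 0.009) [-0.31 -0.1   1.92  0.55  1.6   2.64]
```

Run:
```python
from h import *
q,zt=squat(np.radians(30),1)
p=state()["tool_pos"]; movel([p[0],p[1],.38],feed=.25); command_gripper(.06)
move_ptp(tcp(-.12,-.01,.32,zt),q)
movel(tcp(-.12,-.01,.05,zt),feed=.2); movel(tcp(-.12,0,.0095,zt),feed=.08)
s=state();print(s["time_s"],s["force"],s["width"],s["tool_pos"]-tcp(-.12,0,.0095,zt))
crop("top",(230,140,410,260),4,"t2")
movel(tcp(-.12,.055,.0095,zt),feed=.04)
s=state();print(s["time_s"],s["force"])
crop("top",(230,140,410,260),4,"t3"); crop("scene",(240,110,400,290),3,"s3")
a,b=[cv2.imread(f"pics/t{i}.png") for i in(2,3)]; cv2.imwrite("pics/t23.png",cv2.resize(np.vstack([a,b]),(450,600)))
```

```text
6.2917 [-0.16079785 -0.17355467 -0.07816465] 0.05965047408822196 [-2.69411160e-05  1.19686345e-04 -7.82231982e-05]
7.8667 [-0.3765321  -0.80938468 -0.8876079 ]
```

View pics/t23.png

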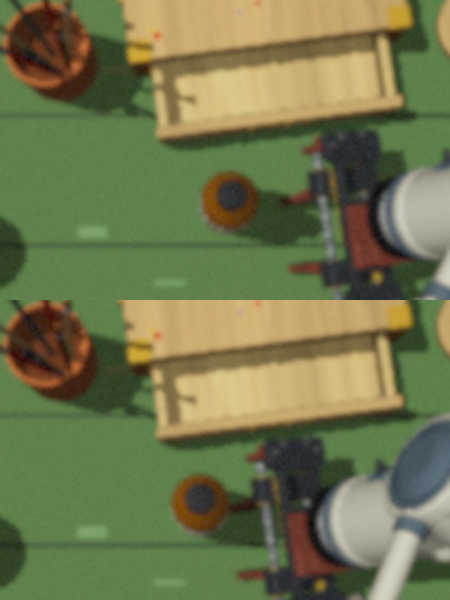

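View pics/s3.png

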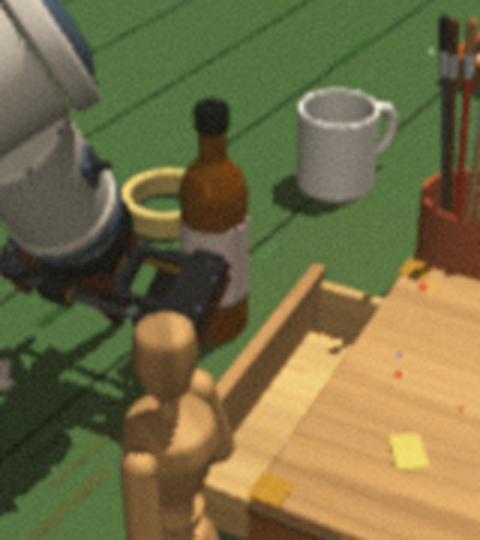

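The bottle slides upright: its cap moved from (232,195) to (200,197) in the half-frames, along the box's front. The finger is centred on it and nothing else has been touched. I'll finish the push and retreat.

Run:
```python
from h import *
q,zt=squat(np.radians(30),1)
movel(tcp(-.12,.153,.0095,zt),feed=.04)
s=state();print(s["time_s"],s["force"])
movel(tcp(-.12,.11,.0095,zt),feed=.1); movel(tcp(-.12,.05,.33,zt),feed=.2)
command_gripper(0)
q0,z0=quat(0,-1); 
move_ptp(tcp(.02,0,.28,z0),q0)   # above drawer, jaws along the front
print(state()["time_s"],state()["width"])
crop("top",(170,130,410,310),3,"t4"); crop("scene",(240,90,440,290),3,"s4")
```

```text
10.5667 [-0.30202715 -1.22635197  1.63371599]
15.375 0.00048122140595964876
```

View pics/t4.png

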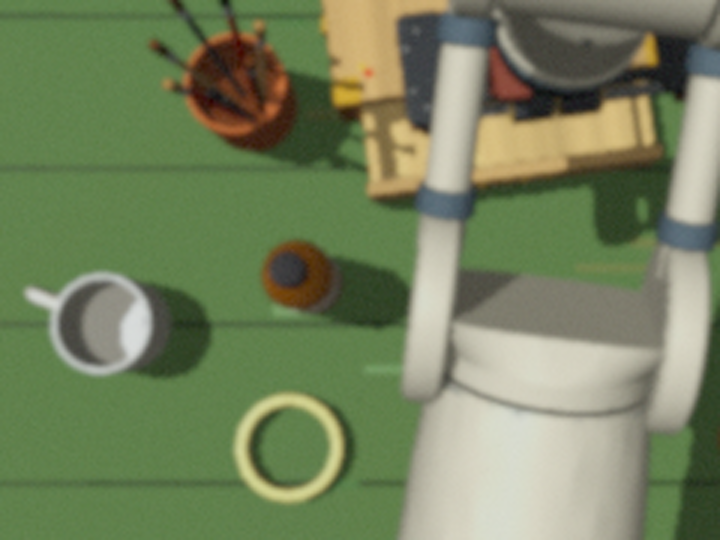

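View pics/s4.png

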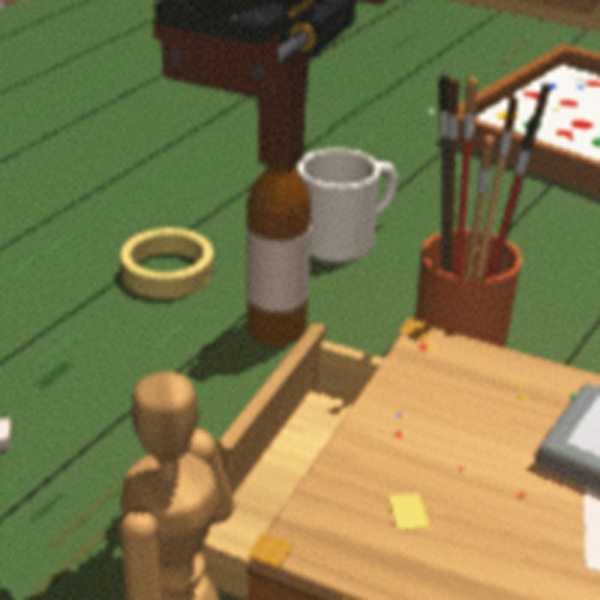

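Run:
```python
from h import *
c=pix("top",170+288/3-.33,130+269/3-.33,.21); print("bottle rel",(c-lip)@xb,(c-lip)@yb)
if (c-lip)@yb<.165: raise SystemExit("not clear")
q0,z0=quat(0,-1)
movel(tcp(.028,0,.10,z0),feed=.2); movel(tcp(.028,0,.042,z0),feed=.06)
print(state()["force"])
for x in(.012,-.02,-.06,-.095,-.106):
    movel(tcp(x,0,.042,z0),feed=.04); print(x,state()["force"],state()["time_s"])
movel(tcp(-.09,0,.042,z0),feed=.05); movel(tcp(-.09,0,.36,z0),feed=.2)
move_j([1.2,.0,1.2,0,1.9,0])
print(state()["time_s"])
crop("top",(170,120,410,300),3,"t5"); crop("scene",(210,90,410,290),3,"s5")
```

```text
bottle rel -0.07045237194419778 0.18399983497618808
[-0.01602014  0.53106084 -0.09855347]
0.012 [-0.04934288 -0.32495073  0.07933959] 18.1917
-0.02 [0.14450067 0.08695491 0.36259305] 19.1417
-0.06 [-0.09951941  1.01206638  0.76994477] 20.2917
-0.095 [-0.11328581 -0.03156083  0.48613549] 21.3167
-0.106 [-0.48779154 -0.00692419  0.42494688] 21.7417
26.375
```

View pics/t5.png

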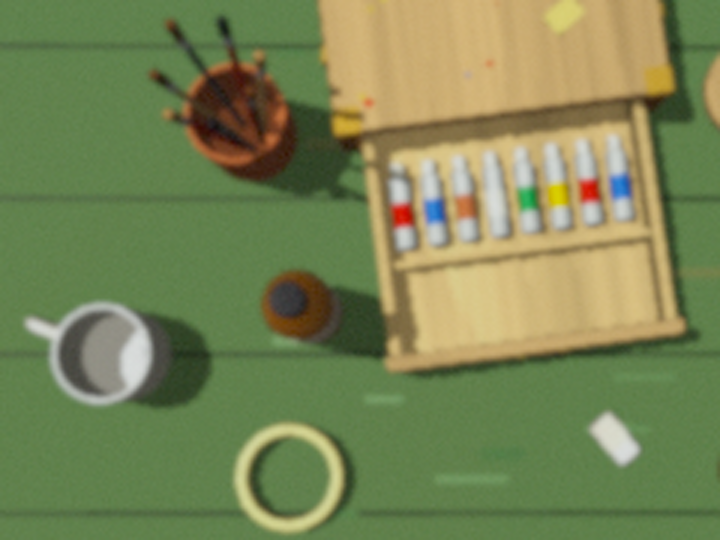

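View pics/s5.png

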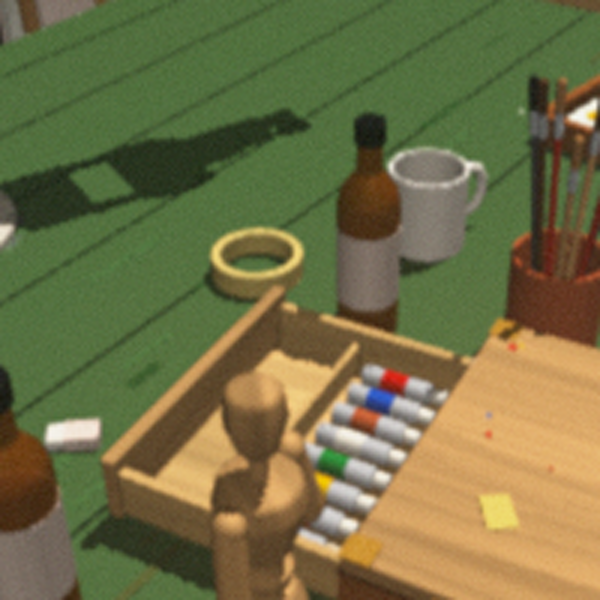

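The drawer is wide open with all eight tubes exposed. Its front runs from (388,365) to (685,325) in the crop. The bottle stands upright at (290,300), clear of the drawer, and the bystanders haven't moved.

Run:
```python
from h import *
for u,v in((388,360),(683,321)): X=pix("top",170+u/3-.33,120+v/3-.33,.068); print("opening",.077-(X-lip)@xb,(X-lip)@yb)
wait(.5); job_done(); print(state()["time_s"])
```

```text
opening 0.1979016646561452 0.12253884346494198
opening 0.1984958933909141 -0.12305791395832222
the job is handed in; nothing more can be done
the job is handed in; nothing more can be done
```

I slid the bottle clear of the drawer and then drew the drawer open. The job is handed in. The last clock reading was 26.4 s, followed only by a 0.5 s wait, against the 61 s limit.

- **Bottle:** I pushed it to the left with one fingertip about 14 mm above the table, for about 0.12 m. It stayed upright. Its centre ended 184 mm left of the drawer's centre line, about 32 mm clear of the drawer's path.
- **Drawer:** with the jaws closed, I put a fingertip behind the drawer front and drew it out. The last picture puts it 0.193–0.198 m open (stop at 0.20 m), and all eight paint tubes can be seen. My estimate from the fingertip's travel was 0.192–0.194 m, a few millimetres less than the direct measurement.
- **Checks:** forces sampled at the end of each stroke stayed near 2 N or below. In the last pictures the mug, tape, pot and eraser look unmoved, and so do the parts of the figure in view. The other look-alike bottles and the jar were mostly outside that view, so I didn't check them again.
- **Disagreement:** the bottle ended about 13 mm nearer the box than a straight push would have left it. That did not affect its clearance from the drawer.

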